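# Take the burnisher from under the bench lamp

## Task

Push the swinging lamp bar aside, to either side, so that it is well clear of both tool cups, and leave it there. Then pull the burnisher with the pale wooden handle up out of its cup, bring its steel tip right down to the floor of the dark steel tray before letting go, and let it lie down flat with its whole length inside the tray. Leave the red-handled tool in its cup.

Things in the scene. Friction and masses are not known exactly. Their poses are not given: they have to be found in the camera images.
- stand: Fixed wooden board 300 x 80 x 15 mm (its x from -90 to +210 mm) with two upright steel cups at x = -40 and +40 mm and the lamp post (18 mm diameter; hub 32 mm diameter, top 255 mm above the table) at x = +170 mm, all on its x axis. Origin: underside, midway between the cups. At yaw 0 the cups are on the robot's side of the post.
- cup_near (a point): Centre of the mouth of the cup farther from the post. Both cups: outer diameter 36, inner diameter 28, rim 100 mm and inner floor 20 mm above the table. Either may hold the burnisher.
- cup_far (a point): Centre of the mouth of the cup nearer the post, same size.
- lamp (a joint): Angle (rad) of the lamp bar about its vertical post, counter-clockwise from above positive, -1.45 to +1.45; at 0 the bar points along the stand's -x, right over both cups. It turns stiffly (about 2 N at the end) and stays where it is left.
- lamp_end (a point): Centre of the free end of the lamp bar, 260 mm from the post axis, 235 mm above the table. The bar is aluminium with a white underside, 36 mm wide, 30 mm thick (220 to 250 mm above the table), and runs from 50 to 260 mm from the post axis.
- burnisher: Loose burnisher, about 70 g, 160 mm long, standing tip down, upright or leaning slightly, in one of the cups. Origin: its steel tip; its z axis runs from the tip up to the end of the handle. Steel shaft 9 mm diameter from z = 0 to 50, brass ferrule 16 mm diameter to z = 62, pale wooden six-sided handle, 19 mm across flats, from z = 70 to 152 mm.
- burnisher_tip (a point): Steel tip of the burnisher.
- burnisher_end (a point): End of the burnisher's wooden handle, 160 mm from the tip.
- pusher: Tool of the same shape and size as the burnisher but with a red handle, standing in the other cup. Origin: its steel tip; z axis towards the handle.
- tray: Fixed open tray of dark steel, 250 (its x) x 160 (its y) x 25 mm high, walls and floor 5 mm. Origin: centre of its underside. It lies to the left or right of the stand; a bur block (aluminium, with upright steel burs up to 70 mm high) lies on the other side.
Things that resemble listed ones, but are neither listed nor needed, are in the scene too. There is more than one size of the burnisher; the one meant has the size given above.

How it is judged:
On the way, in this order (a step that is already met when the one before it is completed fails the run):
1. the lamp bar is pushed aside, at least 0.5 rad from straight over the cups ((value of joint lamp above 0.5 rad or value of joint lamp below -0.5 rad)), for 0.2 s.
2. the burnisher is held by the fingers with its tip above the rim of its cup (height (world z) of burnisher_tip above 0.1 m and contact force between the fingers and burnisher above 0.5 N), for 0.1 s.
3. the burnisher, still held, has its tip inside the tray, less than 25 mm above the tray floor (contact force between the fingers and burnisher above 0.5 N and height (world z) of burnisher_tip below 0.03 m and x of burnisher_tip in the frame of tray between -0.125 and 0.125 m and y of burnisher_tip in the frame of tray between -0.08 and 0.08 m), for 0.1 s.
At the end, for the whole second after the job is handed in: The lamp bar is at least 0.5 rad to either side of the cups; the burnisher lies still, within 0.27 rad of level, both ends within the tray's outline, tip below 35 mm and handle end below 45 mm above the table; the red-handled tool still stands in its cup ((value of joint lamp above 0.5 rad or value of joint lamp below -0.5 rad) and angle between burnisher's own z axis and vertical between 1.3 and 1.84 rad and x of burnisher_tip in the frame of tray between -0.125 and 0.125 m and y of burnisher_tip in the frame of tray between -0.08 and 0.08 m and x of burnisher_end in the frame of tray between -0.125 and 0.125 m and y of burnisher_end in the frame of tray between -0.08 and 0.08 m and height (world z) of burnisher_tip below 0.035 m and height (world z) of burnisher_end below 0.045 m and linear speed of burnisher below 0.03 m/s and height (world z) of pusher below 0.04 m and angle between pusher's own z axis and vertical below 0.4 rad); the robot touches nothing.
It fails at once if the red-handled tool is pulled up out of its cup by more than 30 mm (height (world z) of pusher above 0.05 m).
It also fails if it takes over 56 s, if anything falls off the work surface, if the arm or the gripper's body presses on something with over 40 N, if the wrist force passes 120 N, or if a joint passes its speed limit or range.

## Robot

A 7-joint arm with a two-finger parallel gripper is mounted at the origin on the work surface. World frame = base frame: x ahead of the robot, y to its left, z up, the work surface at z = 0. Lengths are in m, angles in rad, forces in N, time in s.
With the tool pointing down it reaches from about 0.4 to 0.85 m from the base axis. Payload 10.4 kg.
Tool frame: the origin (TCP) lies midway between the tips of the shut fingers; the grasp point (between the pads) lies r.grip_point_offset behind it (r.grip_point_offset is the distance from the TCP to the grasp point, in m); z points along the fingers, y is the line along which they close (so a half turn about z gives the same grasp; the last joint's range is limited). The gripper opens to 87 mm and grips with 3 to 60 N. Pads are 19 mm wide; open, the fingers measure 117 mm over their backs; the gripper's body (75 mm by 190 mm) begins 51 mm behind the grasp point.
Start: joints at [1.232, 0.332, -0.065, 1.46, 0.022, 1.35, -0.088], TCP at [0.194, -0.594, 0.223] pointing down, gripper open.
Joint ranges: [-2.6, 2.6], [-0.5, 2.12], [-1.47, 1.34], [0.16, 2.42], [-1.27, 4.41], [0.06, 2.06], [-2.6, 2.6]. Speed limits (rad/s): [2.22, 2.22, 2.79, 2.79, 3.14, 3.14, 3.14].

## Interface

Orientations are given as a unit quaternion [x, y, z, w].
In Python, from bench import r gives the robot as it stands.
- The arm moves only by the tool play_rows, never from a script. Its arguments are lists of equal length, an entry for each row: "claw": the closure, from 0 (fully open) to 1 (shut); "delta_pos": the shift along the tool's x, y, z scaled (see below), a list of three; "delta_rot": the turn, a rotation vector about the tool's x, y, z scaled (see below), a list of three. A call has 1 to 8 rows; each row shifts and turns the commanded pose from where the row before left it, along the tool's axes as they then stand; what a row does not reach is not made up. The controller multiplies each number of a shift by 200 mm and each number of a turn by pi rad. A row lasts 1/10 s, in which the tool goes at most 50 mm and 8.59 degrees, less where a joint would pass 70% of its speed; a pose out of reach is approached as far as the arm can. A call with a number of a shift or a turn outside -1 to 1 is refused whole. A call with a gripper value outside its range is refused whole. The fingers move at their own pace and stop on an object; "squeeze" is the grip in N (left out, the last holds). Time passes only in rows, so rows that do not move let the fingers close. It gives the time, the measured TCP pose, the force, the opening and the grip force at its end, in the units of the state.
- r.read_state(): the state, without advancing time (a new reading comes with each control period).
- r.camera(name): name is "scene" or "top" or "wrist"; returns a dict with "pixels" (480x640x3 uint8, red, green, blue), "camera_matrix" (3x3 intrinsics, pixels), "cam_to_world" (4x4, takes a point from camera to world coordinates); the wrist camera has in their place "hand_eye" (4x4, takes a point from camera to tool coordinates, whose origin is the TCP and whose axes are the flange's). Camera axes: x right, y up, looking along -z (the intrinsics and any distortion apply to the point x, -y, -z); pixel columns grow to the right and rows downward; lengths in m; the calibration is good to about 2 mm. A picture is of the moment at which its call begins: read the wrist's pose just before it. There is no depth.
- r.close_job(): hands the job in; it is judged then, once.
The state is a dict: "time": time; "joint_positions": joint angles; "joint_vel": joint speeds; "joint_torque": joint torques, N m; "ee_pos": TCP position; "eef_rot": TCP orientation; "ft_force": force on the tool from outside, world axes, zero at the start; "torque": the same for the moment, N m; "width": finger opening in m; "grip_force": force on a finger pad.
Only numpy, scipy, OpenCV 4.12 (cv2) and the standard library are available. Lean on these libraries where they do the work, as an engineer would, in place of code of your own. Each camera call takes 0.05 s, during which the arm holds its last target. There are 200 camera calls.

## Working session

There is one attempt and no reset: what is moved stays moved. The work goes in short steps, Python scripts to look and compute and a tool call to move; the robot and the scene stay as the last step left them, time stands still between calls to the robot, and variables do not carry over. Pictures are saved under pics/ and viewed, at most 10 in all, crops included, and the job is handed in when it is done.

Besides the shell and the picture viewer there is one more tool, called as name(argument=value, ...) on one line, values as JSON. play_rows: Moves the arm, as the interface text tells. Shifts and turns lie within -1 to 1; 1 stands for 200 mm of shift or pi rad of turn. Its arguments: {"type":"object","properties":{"claw":{"type":"array"},"delta_pos":{"type":"array"},"delta_rot":{"type":"array"},"squeeze":{"type":"number"}},"required":["claw","delta_pos","delta_rot"]}

```bash
mkdir -p pics; ls
cat > h.py <<'E'
from bench import r
import numpy as np, cv2
from scipy.spatial.transform import Rotation as R
def snap(n,f):
    s=r.read_state(); c=r.camera(n)
    K=np.array(c["camera_matrix"])
    if n=="wrist":
        T=np.eye(4);T[:3,:3]=R.from_quat(s["eef_rot"]).as_matrix();T[:3,3]=s["ee_pos"];T=T@np.array(c["hand_eye"])
    else: T=np.array(c["cam_to_world"])
    cv2.imwrite(f"pics/{f}.png",c["pixels"][:,:,::-1]); np.savez(f"pics/{f}.npz",K=K,T=T,**({"d":c["distortion"]} if "distortion" in c else {}))
    return c
def ray(f,u,v):
    z=np.load(f"pics/{f}.npz");K,T=z["K"],z["T"]
    d=T[:3,:3]@np.array([(u-K[0,2])/K[0,0],-(v-K[1,2])/K[1,1],-1]);return T[:3,3],d/np.linalg.norm(d)
def atz(f,u,v,h):
    o,d=ray(f,u,v);return o+d*(h-o[2])/d[2]
def tri(*obs):
    A=np.zeros((3,3));b=np.zeros(3)
    for f,u,v in obs:
        o,d=ray(f,u,v);P=np.eye(3)-np.outer(d,d);A+=P;b+=P@o
    p=np.linalg.solve(A,b);res=[np.linalg.norm((np.eye(3)-np.outer(ray(*o)[1],ray(*o)[1]))@(p-ray(*o)[0])) for o in obs]
    return p,np.array(res)
def proj(f,p):
    z=np.load(f"pics/{f}.npz");q=np.linalg.inv(z["T"])@np.append(p,1);K=z["K"]
    return K[0,0]*q[0]/-q[2]+K[0,2],K[1,1]*-q[1]/-q[2]+K[1,2]
E
python3 - <<'E'
from h import *
for n in("scene","top"):
    c=snap(n,n+"0");print(n,c.keys(),c["camera_matrix"],c["cam_to_world"])
s=r.read_state();print({k:np.round(v,3) for k,v in s.items()},r.grip_point_offset)
E
```

```text
pics
scene dict_keys(['pixels', 'camera_matrix', 'cam_to_world']) [[620.84535819   0.         327.52458108]
 [  0.         620.84535819 240.74693684]
 [  0.           0.           1.        ]] [[ 0.50759031 -0.66316217  0.55006183  1.1592336 ]
 [ 0.86159137  0.39328991 -0.32091019 -0.33278342]
 [-0.00351827  0.63681943  0.77100495  1.01262964]
 [ 0.          0.          0.          1.        ]]
top dict_keys(['pixels', 'camera_matrix', 'cam_to_world']) [[580.50931963   0.         311.28943898]
 [  0.         580.50931963 245.14218483]
 [  0.           0.           1.        ]] [[-0.02477928  0.99222597 -0.12195745  0.44157856]
 [-0.99967659 -0.02529159 -0.00265425 -0.00926277]
 [-0.00571811  0.12185224  0.99253178  1.14773262]
 [ 0.          0.          0.          1.        ]]
{'time': np.float64(0.1), 'joint_positions': array([ 1.232,  0.333, -0.065,  1.461,  0.022,  1.35 , -0.088]), 'joint_vel': array([ 0.   , -0.001, -0.   , -0.002, -0.   , -0.001,  0.002]), 'joint_torque': array([ 1.0000e-03, -6.2455e+01,  2.4000e-02, -3.9072e+01, -6.2000e-02,
        3.7000e-02,  0.0000e+00]), 'ee_pos': array([ 0.194, -0.594,  0.222]), 'eef_rot': array([ 0.988,  0.157, -0.   , -0.001]), 'ft_force': array([ 0.918,  0.224, -0.254]), 'torque': array([ 0.048,  0.047, -0.024]), 'grip_force': np.float64(0.0), 'width': np.float64(0.087)} 0.0187
```

View pics/scene0.png

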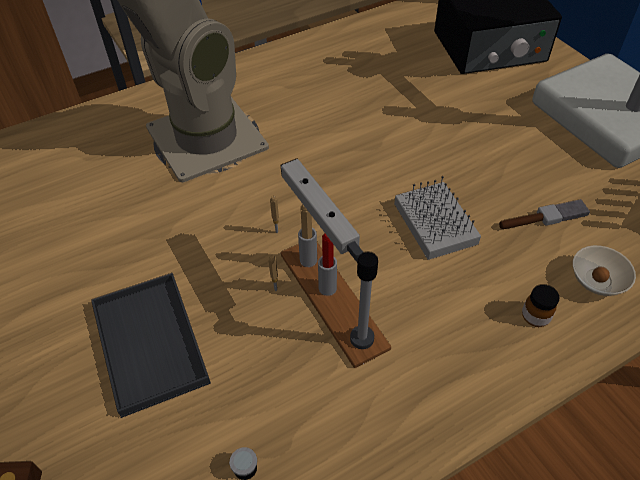

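View pics/top0.png

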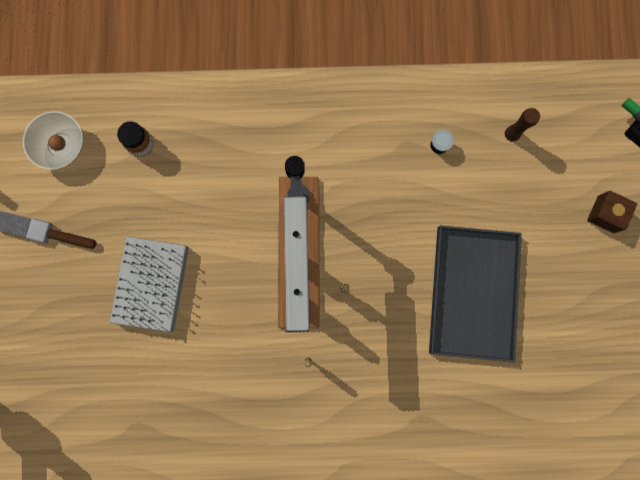

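The scene view shows the pale handle at about (306,220) in the near cup and the red handle at (327,250) in the far cup. Two tiny pale picks stand at (274,212) and (275,270), the lamp bar lies over both cups, and the tray is on the robot's right at (150,345). The top view shows the tray at (476,293), the picks at (344,287) and (308,362), and the post at (295,167).

Run:
```python
from h import *
p=lambda *a:print(*[np.round(x,4) for x in a])
print("hub top");p(*tri(("scene0",368,258),("top0",295,167)));p(atz("top0",295,167,.255))
print("bar end");p(atz("top0",286,331,.25),atz("top0",309,331,.25))
print("stand corners top");[p(atz("top0",u,v,.015)) for u,v in((279,177),(319,178),(279,328),(318,329))]
print("tray outer corners");[p(atz("top0",u,v,.025)) for u,v in((437,227),(521,232),(431,354),(516,361))]
p(*tri(("scene0",92,302),("top0",516,361)));p(*tri(("scene0",209,382),("top0",437,227)))
print("picks");p(*tri(("scene0",274,201),("top0",308,362)));p(*tri(("scene0",274,260),("top0",344,287)))
c=cv2.imread("pics/scene0.png")[150:310,250:400];cv2.imwrite("pics/crop1.png",cv2.resize(c,None,fx=3.7,fy=3.7,interpolation=cv2.INTER_CUBIC))
```

```text
hub top
[0.6778 0.0179 0.2521] [0.0024 0.0024]
[0.6759 0.0157 0.255 ]
bar end
[0.4205 0.0351 0.25  ] [ 4.196e-01 -1.000e-04  2.500e-01]
stand corners top
[0.7194 0.0548 0.015 ]
[ 0.7152 -0.0249  0.015 ]
[0.4211 0.0602 0.015 ]
[ 0.4173 -0.0151  0.015 ]
tray outer corners
[ 0.609  -0.2527  0.025 ]
[ 0.5949 -0.4157  0.025 ]
[ 0.3651 -0.2288  0.025 ]
[ 0.3481 -0.3892  0.025 ]
[ 0.3486 -0.3888  0.0182] [0.0028 0.0028]
[ 0.6121 -0.2582  0.0025] [0.0007 0.0007]
picks
[0.3622 0.006  0.099 ] [0.0016 0.0016]
[ 0.4937 -0.0623  0.0959] [0.0016 0.0016]
```

View pics/crop1.png

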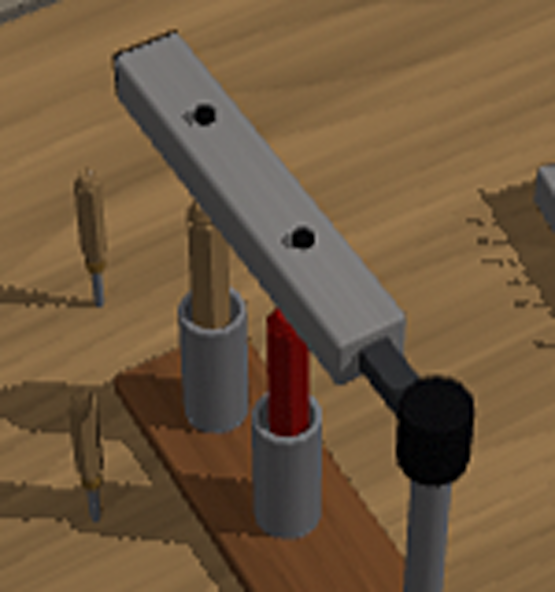

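Candidates for the target: the pale handle at scene (306,220), which stands in a cup; the small picks at (274,212) and (275,270), which are about 97 mm tall and stand on the table; and the red tool at (327,250). The crop confirms that the full-size pale tool is in the near cup at about (0.468, 0.022). I'll turn and close the gripper, then go to the right side of the bar.

play_rows(claw=[1,1,1,1,1,1,1], delta_pos=[[0,0,0],[0,0,0],[0,0,0],[0.077,-0.166,0.005],[0.077,-0.166,0.005],[0.077,-0.166,0.005],[0.077,-0.166,0.005]], delta_rot=[[0,0,0.0366],[0,0,0.0366],[0,0,0.0366],[0,0,0],[0,0,0],[0,0,0],[0,0,0]], squeeze=20)

```text
time: 0.8
ee_pos: [0.2599, -0.4616, 0.2181]
eef_rot: [1.0, -0.015, -0.0, -0.0]
ft_force: [2.0, 0.2, 0.3]
width: 0.039
grip_force: 0.0
```

play_rows(claw=[1,1,1,1,1,1,1,1], delta_pos=[[0.077,-0.166,0.005],[0.077,-0.166,0.005],[0.077,-0.166,0.005],[0.077,-0.166,0.005],[0.077,-0.166,0.005],[0.077,-0.166,0.005],[0.077,-0.166,0.005],[0.077,-0.166,0.005]], delta_rot=[[0,0,0],[0,0,0],[0,0,0],[0,0,0],[0,0,0],[0,0,0],[0,0,0],[0,0,0]])

```text
time: 1.6
ee_pos: [0.3907, -0.1998, 0.2104]
eef_rot: [1.0, -0.015, -0.0, 0.0]
ft_force: [-0.2, -0.5, -0.2]
width: 0.0003
grip_force: 0.0
```

play_rows(claw=[1,1,1,1,1], delta_pos=[[0.078,-0.178,0.006],[0.078,-0.178,0.006],[0.078,-0.178,0.006],[0.078,-0.178,0.006],[0,0,0]], delta_rot=[[0,0,0],[0,0,0],[0,0,0],[0,0,0],[0,0,0]])

```text
time: 2.1
ee_pos: [0.4582, -0.0556, 0.2057]
eef_rot: [1.0, -0.011, 0.0, -0.001]
ft_force: [-0.0, -0.7, -0.4]
width: 0.0003
grip_force: 0.0
```

play_rows(claw=[1,1,1,1,1,1,1,1], delta_pos=[[0.006,-0.103,0],[0.006,-0.103,0],[0.006,-0.103,0],[0.006,-0.103,0],[0.006,-0.103,0],[0.006,-0.103,0],[0.006,-0.103,0],[0.006,-0.103,0]], delta_rot=[[0,0,0],[0,0,0],[0,0,0],[0,0,0],[0,0,0],[0,0,0],[0,0,0],[0,0,0]])

```text
time: 2.9
ee_pos: [0.4713, 0.1032, 0.2055]
eef_rot: [1.0, -0.015, -0.0, 0.001]
ft_force: [1.0, -1.8, 0.5]
width: 0.0006
grip_force: 0.9
```

play_rows(claw=[1,1,1,1,1,1,1,1], delta_pos=[[0.061,-0.08,0],[0.061,-0.08,0],[0.061,-0.08,0],[0.061,-0.08,0],[0.061,-0.08,0],[0.061,-0.08,0],[0,0,0],[0,0,0]], delta_rot=[[0,0,0],[0,0,0],[0,0,0],[0,0,0],[0,0,0],[0,0,0],[0,0,0],[0,0,0]])

```text
time: 3.7
ee_pos: [0.547, 0.1971, 0.2052]
eef_rot: [1.0, -0.014, -0.001, 0.0]
ft_force: [0.4, -1.0, 0.3]
width: 0.0006
grip_force: 0.0
```

play_rows(claw=[1,1,0.3,0.3,0.3,0.3], delta_pos=[[-0.115,0.174,0],[-0.115,0.174,-0.07],[-0.115,0.174,-0.07],[-0.115,0.174,-0.08],[-0.115,0.174,-0.08],[0,0,0]], delta_rot=[[0,0,0],[0,0,0],[0,0,0],[0,0,0],[0,0,0],[0,0,0]])

```text
time: 4.3
ee_pos: [0.4256, 0.0217, 0.2678]
eef_rot: [1.0, -0.019, 0.002, 0.002]
ft_force: [2.0, -0.2, -1.3]
width: 0.025
grip_force: 0.0
```

Run:
```python
from h import *
for n in("scene","top","wrist"): snap(n,n+"1")
a=cv2.imread("pics/scene1.png")[150:310,250:400];b=cv2.imread("pics/wrist1.png");t=cv2.imread("pics/top1.png")[160:420,220:420]
o=np.zeros((600,800,3),np.uint8);o[:320,:300]=cv2.resize(a,(300,320));o[320:600,:215]=cv2.resize(t,(215,280));o[:375,300:800]=cv2.resize(b,(500,375))
cv2.imwrite("pics/m1.png",o);print(r.read_state()["ee_pos"])
```

```text
[0.42698169 0.02659024 0.26575635]
```

View pics/m1.png

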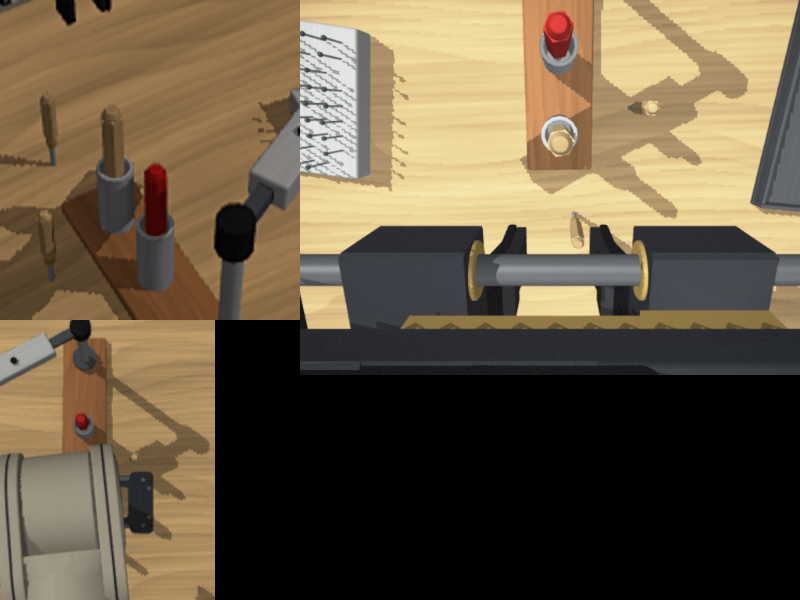

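The bar is well clear: it shows at the upper left of the top view, pushed left. The pale tool is at wrist composite (560,138) and the picks are at (650,107) and (577,232). I'll enlarge it to measure its axis.

Run:
```python
from h import *
a=cv2.imread("pics/scene1.png")[195:275,285:345];b=cv2.imread("pics/wrist1.png")[120:220,280:380]
o=np.zeros((600,800,3),np.uint8);o[:520,:390]=cv2.resize(a,(390,520),interpolation=2);o[:400,400:800]=cv2.resize(b,(400,400),interpolation=2)
cv2.imwrite("pics/m2.png",o)
```

```text
(no output)
```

View pics/m2.png

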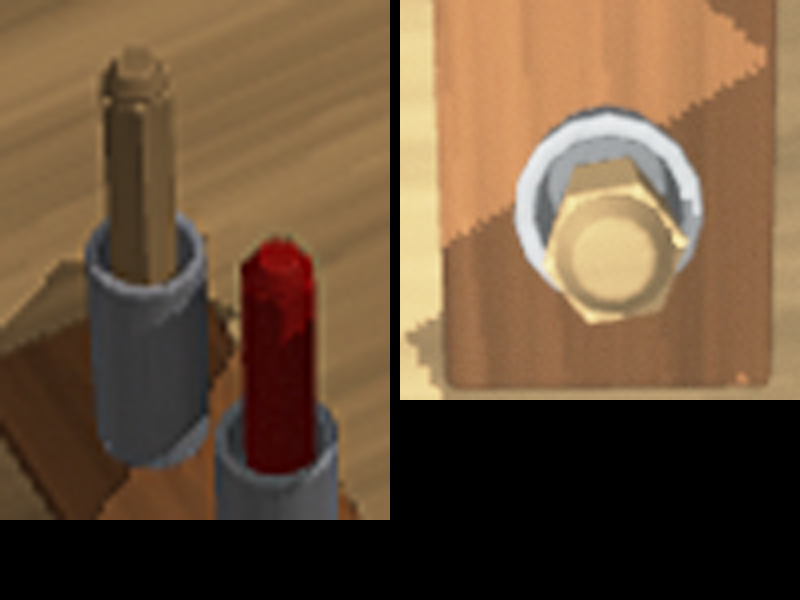

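Run:
```python
from h import *
p=lambda *a:print(*[np.round(x,4) for x in a])
p(*tri(("scene1",305.8,204.5),("wrist1",334.3,183)));p(atz("wrist1",334.3,183,.18),atz("scene1",305.8,204.5,.18))
p(*tri(("scene1",307.6,234.2),("wrist1",332.2,170.8)));p(atz("wrist1",332.2,170.8,.1),atz("scene1",307.6,234.2,.1))
s=r.read_state();p(s["ee_pos"],s["eef_rot"])
```

```text
[0.4722 0.0215 0.1822] [0.001 0.001]
[0.4714 0.0206 0.18  ] [0.4709 0.0232 0.18  ]
[0.4727 0.0222 0.0983] [0.001 0.001]
[0.4723 0.0213 0.1   ] [0.4745 0.0224 0.1   ]
[0.427  0.0266 0.2658] [ 9.999e-01 -1.520e-02  4.000e-04  5.000e-04]
```

play_rows(claw=[0.3,0.3,0.3,0.3], delta_pos=[[0.112,0.009,0],[0.112,0.009,0],[0,0,0],[0,0,0]], delta_rot=[[0,0,0],[0,0,0],[0,0,0],[0,0,0]], squeeze=30)

```text
time: 4.85
ee_pos: [0.4717, 0.0232, 0.2648]
eef_rot: [1.0, -0.014, -0.001, -0.001]
ft_force: [0.5, 0.2, -0.7]
width: 0.0599
grip_force: 0.0
```

play_rows(claw=[0.3,0.3,0.3,0.3,0.3,0.3,0.3], delta_pos=[[0,0,0.125],[0,0,0.125],[0,0,0.125],[0,0,0.125],[0,0,0.125],[0,0,0.125],[0,0,0]], delta_rot=[[0,0,0],[0,0,0],[0,0,0],[0,0,0],[0,0,0],[0,0,0],[0,0,0]])

```text
time: 5.55
ee_pos: [0.4693, 0.0224, 0.1131]
eef_rot: [1.0, -0.014, -0.003, -0.0]
ft_force: [-0.8, -0.4, 0.5]
width: 0.0608
grip_force: 0.0
```

play_rows(claw=[1,1,1,1,1,1,1,1], delta_pos=[[0,0,0],[0,0,0],[0,0,0],[0,0,0],[0,0,0],[0,0,0],[0,0,0],[0,0,0]], delta_rot=[[0,0,0],[0,0,0],[0,0,0],[0,0,0],[0,0,0],[0,0,0],[0,0,0],[0,0,0]])

```text
time: 6.35
ee_pos: [0.4722, 0.022, 0.1159]
eef_rot: [1.0, -0.015, 0.0, 0.0]
ft_force: [-0.1, -0.0, 2.2]
width: 0.0201
grip_force: 30.0
```

play_rows(claw=[1,1,1,1,1,1,1], delta_pos=[[0,0,-0.12],[0,0,-0.12],[0,0,-0.12],[0,0,-0.12],[0,0,-0.12],[0,0,-0.1],[0,0,0]], delta_rot=[[0,0,0],[0,0,0],[0,0,0],[0,0,0],[0,0,0],[0,0,0],[0,0,0]])

```text
time: 7.05
ee_pos: [0.4731, 0.0223, 0.258]
eef_rot: [1.0, -0.015, 0.002, 0.0]
ft_force: [0.2, 0.9, -1.2]
width: 0.0203
grip_force: 30.0
```

play_rows(claw=[1,1,1,1,1,1], delta_pos=[[0.01,0.172,0],[0.01,0.172,0],[0.01,0.172,0],[0.01,0.172,0],[0.01,0.172,0],[0.01,0.172,0]], delta_rot=[[0,0,0],[0,0,0],[0,0,0],[0,0,0],[0,0,0],[0,0,0]])

```text
time: 7.65
ee_pos: [0.4774, -0.1859, 0.2545]
eef_rot: [1.0, -0.015, -0.001, -0.0]
ft_force: [0.8, 0.1, -0.1]
width: 0.0204
grip_force: 30.0
```

play_rows(claw=[1,1,1,1,1,1], delta_pos=[[0.01,0.172,0],[0.01,0.172,0],[0.01,0.172,0],[0.01,0.172,0],[0,0,0],[0,0,0]], delta_rot=[[0,0,0],[0,0,0],[0,0,0],[0,0,0],[0,0,0.022],[0,0,0]])

```text
time: 8.25
ee_pos: [0.4814, -0.3229, 0.254]
eef_rot: [0.999, -0.05, -0.001, -0.001]
ft_force: [0.2, 0.5, -1.0]
width: 0.0207
grip_force: 30.0
```

Run:
```python
from h import *
for n in("scene","wrist"): snap(n,n+"2")
a=cv2.imread("pics/scene2.png")[130:430,50:450];b=cv2.imread("pics/wrist2.png")
o=np.zeros((600,800,3),np.uint8);o[:300,:400]=a;o[300:600,:400]=cv2.resize(b,(400,300))
t=cv2.imread("pics/scene2.png")[240:400,60:220];o[:400,400:]=cv2.resize(t,(400,400),interpolation=2)
cv2.imwrite("pics/m3.png",o);s=r.read_state();print({k:np.round(v,3) for k,v in s.items() if k in("ee_pos","joint_positions","eef_rot","width","grip_force","time")})
```

```text
{'time': np.float64(8.35), 'joint_positions': array([ 0.858,  0.246, -0.417,  1.519,  0.1  ,  1.399, -1.231]), 'ee_pos': array([ 0.482, -0.321,  0.255]), 'eef_rot': array([ 0.999, -0.048, -0.   , -0.   ]), 'grip_force': np.float64(30.0), 'width': np.float64(0.021)}
```

View pics/m3.png

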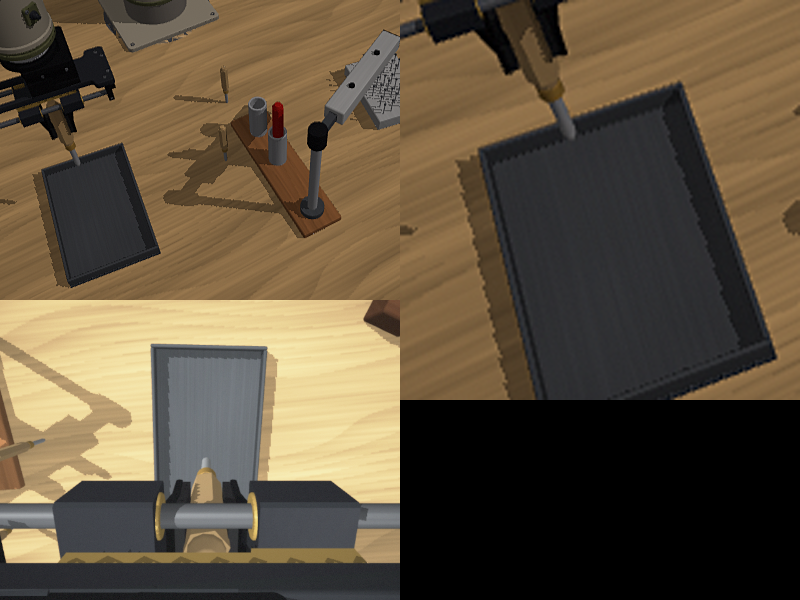

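The burnisher is held straight below the fingers over the tray: its tip is at crop (570,133), and the fingers close across the tray's width. Next I'll tilt in the air so the tip points away from the base.

play_rows(claw=[1,1,1,1,1], delta_pos=[[0,0,0],[0,0,0],[0,0,0],[0,0,0],[0,0,0]], delta_rot=[[0,0.0417,0],[0,0.0417,0],[0,0.0417,0],[0,0.0417,0],[0,0,0]])

```text
time: 8.85
ee_pos: [0.4783, -0.3215, 0.2529]
eef_rot: [0.965, -0.048, 0.258, 0.013]
ft_force: [-0.4, 0.1, -0.7]
width: 0.0203
grip_force: 30.0
```

Run:
```python
from h import *
s=r.read_state();print({k:np.round(v,3) for k,v in s.items() if k in("ee_pos","joint_positions","width","grip_force")},R.from_quat(s["eef_rot"]).as_matrix().round(3))
```

```text
{'joint_positions': array([ 1.072, -0.074, -0.371,  1.948, -0.417,  0.86 , -0.765]), 'ee_pos': array([ 0.478, -0.321,  0.253]), 'grip_force': np.float64(29.999), 'width': np.float64(0.02)} [[ 0.862 -0.1    0.497]
 [-0.087 -0.995 -0.049]
 [ 0.5   -0.001 -0.866]]
```

play_rows(claw=[1,1,1,1,1,1,1,1], delta_pos=[[-0.0625,0,0.108],[-0.0625,0,0.108],[-0.0625,0,0.108],[-0.0625,0,0.108],[0,0,0],[0,0,0],[0,0,0],[0,0,0]], delta_rot=[[0,0,0],[0,0,0],[0,0,0],[0,0,0],[0,0.035,0],[0,0.035,0],[0,0.035,0],[0,0,0]])

```text
time: 9.65
ee_pos: [0.4836, -0.3164, 0.1541]
eef_rot: [0.925, -0.041, 0.376, 0.01]
ft_force: [-0.3, -0.5, -1.6]
width: 0.0208
grip_force: 30.0
```

Run:
```python
from h import *
s=r.read_state();print({k:np.round(v,3) for k,v in s.items() if k in("ee_pos","joint_positions","width","grip_force")},R.from_quat(s["eef_rot"]).as_matrix().round(3))
```

```text
{'joint_positions': array([ 1.137e+00,  1.000e-03, -3.560e-01,  2.229e+00, -1.082e+00,
        5.400e-01, -2.100e-02]), 'ee_pos': array([ 0.484, -0.316,  0.154]), 'grip_force': np.float64(29.999), 'width': np.float64(0.021)} [[ 0.713 -0.084  0.696]
 [-0.069 -0.996 -0.05 ]
 [ 0.698 -0.012 -0.716]]
```

play_rows(claw=[1,1,1,1,1], delta_pos=[[-0.05,0.006,0.059],[-0.05,0.006,0.059],[-0.05,0.006,0.059],[-0.05,0.006,0.059],[0,0,0]], delta_rot=[[0,0,0],[0,0,0],[0,0,0],[0,0,0],[0,0,0]])

```text
time: 10.15
ee_pos: [0.4887, -0.321, 0.0926]
eef_rot: [0.926, -0.041, 0.376, 0.009]
ft_force: [0.8, 0.7, -0.1]
width: 0.0205
grip_force: 30.0
```

Run:
```python
from h import *
s=r.read_state();M=R.from_quat(s["eef_rot"]).as_matrix();print({k:np.round(v,3) for k,v in s.items() if k in("ee_pos","joint_positions","ft_force")},M.round(3),"tip",(s["ee_pos"]+.096*M[:,2]).round(4))
snap("scene","scene3");snap("top","top3")
a=cv2.imread("pics/scene3.png")[200:420,60:260];b=cv2.imread("pics/top3.png")[200:400,400:560]
o=np.zeros((600,800,3),np.uint8);o[:440,:400]=cv2.resize(a,(400,440),interpolation=2);o[:500,400:]=cv2.resize(b,(400,500),interpolation=2)
cv2.imwrite("pics/m4.png",o)
```

```text
{'joint_positions': array([ 1.26 ,  0.153, -0.497,  2.248, -1.259,  0.427,  0.228]), 'ee_pos': array([ 0.489, -0.321,  0.093]), 'ft_force': array([ 0.82 ,  0.686, -0.15 ])} [[ 0.714 -0.084  0.695]
 [-0.07  -0.996 -0.048]
 [ 0.697 -0.014 -0.717]] tip [ 0.5554 -0.3256  0.0237]
```

View pics/m4.png

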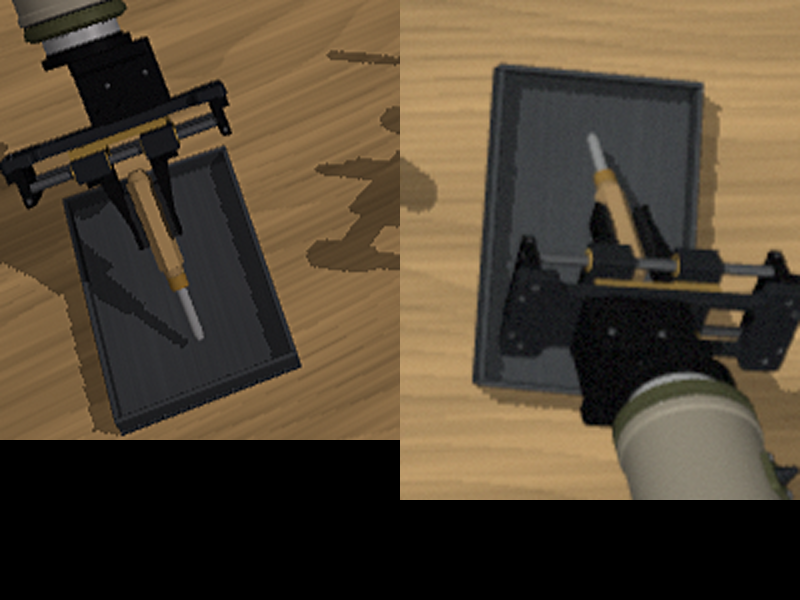

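The tip (crop (197,335) left, (592,135) right) is inside the tray, at about z = 0.024. Joint 5 is near its limit, so I'll ease the tilt by 8° first.

play_rows(claw=[1,1,1], delta_pos=[[0,0,0],[0,0,0],[0,0,0]], delta_rot=[[0,-0.0223,0],[0,-0.0223,0],[0,0,0]])

```text
time: 10.55
ee_pos: [0.4901, -0.3219, 0.0959]
eef_rot: [0.946, -0.04, 0.321, 0.009]
ft_force: [0.2, -0.1, -0.5]
width: 0.0205
grip_force: 30.0
```

```bash
cat > st.py <<'E'
from h import *
s=r.read_state();M=R.from_quat(s["eef_rot"]).as_matrix();print({k:np.round(v,3) for k,v in s.items() if k in("ee_pos","joint_positions","ft_force")},M.round(3),"tip",(s["ee_pos"]+.096*M[:,2]).round(4))
E
python3 st.py
```

```text
{'joint_positions': array([ 1.134,  0.132, -0.421,  2.18 , -0.854,  0.443, -0.214]), 'ee_pos': array([ 0.49 , -0.322,  0.096]), 'ft_force': array([ 0.168, -0.119, -0.492])} [[ 0.791 -0.082  0.607]
 [-0.071 -0.997 -0.042]
 [ 0.608 -0.01  -0.794]] tip [ 0.5483 -0.3259  0.0197]
```

play_rows(claw=[1,1,1,1], delta_pos=[[-0.007,0,0.033],[-0.007,0,0.033],[0,0,0],[0,0,0]], delta_rot=[[0,0,0],[0,0,0],[0,0,0],[0,0,0]])

```text
time: 10.95
ee_pos: [0.4943, -0.322, 0.0812]
eef_rot: [0.946, -0.042, 0.322, 0.007]
ft_force: [2.2, -0.6, 3.2]
width: 0.02
grip_force: 30.0
```

```bash
python3 st.py
```

```text
{'joint_positions': array([ 1.137,  0.169, -0.434,  2.182, -0.886,  0.409, -0.176]), 'ee_pos': array([ 0.494, -0.322,  0.081]), 'ft_force': array([ 2.195, -0.623,  3.181])} [[ 0.789 -0.085  0.608]
 [-0.075 -0.996 -0.041]
 [ 0.609 -0.013 -0.793]] tip [ 0.5526 -0.326   0.0051]
```

The tip touches the floor (3 N upward). Releasing.

play_rows(claw=[0.4,0.3,0.2,0.2,0.2,0.2,0.2,0.2], delta_pos=[[0,0,0],[0,0,0],[0,0,0],[0,0,0],[0,0,0],[0,0,0],[0,0,0],[0,0,0]], delta_rot=[[0,0,0],[0,0,0],[0,0,0],[0,0,0],[0,0,0],[0,0,0],[0,0,0],[0,0,0]])

```text
time: 11.75
ee_pos: [0.4938, -0.3217, 0.081]
eef_rot: [0.946, -0.042, 0.321, 0.007]
ft_force: [0.5, -0.9, -0.4]
width: 0.0682
grip_force: 0.0
```

Run:
```python
from h import *
snap("scene","scene4");snap("top","top4");snap("wrist","wrist4")
a=cv2.imread("pics/scene4.png")[200:420,60:260];b=cv2.imread("pics/top4.png")[200:400,400:560]
o=np.zeros((600,800,3),np.uint8);o[:440,:400]=cv2.resize(a,(400,440),interpolation=2);o[:500,400:]=cv2.resize(b,(400,500),interpolation=2)
o[440:600,:213]=cv2.resize(cv2.imread("pics/wrist4.png"),(213,160));cv2.imwrite("pics/m5.png",o)
```

```text
(no output)
```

View pics/m5.png

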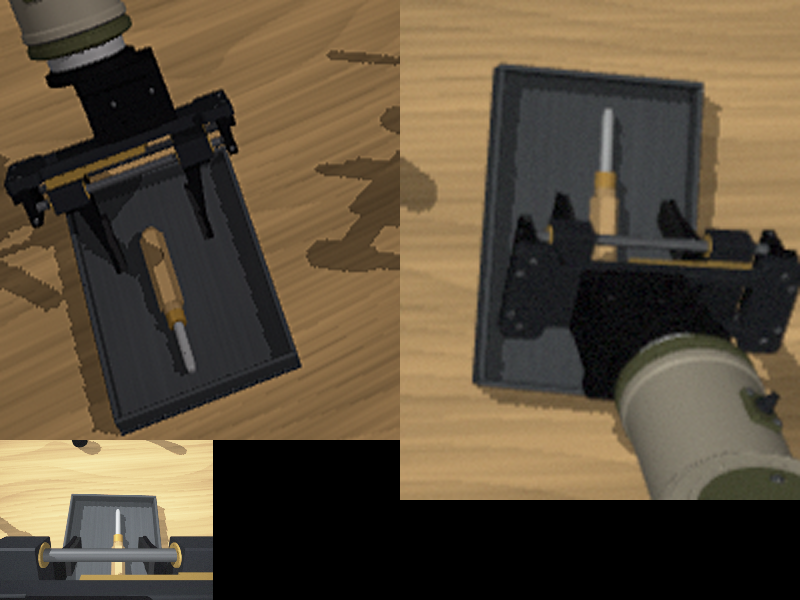

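The burnisher lies flat inside the tray, tip at (608,110) and body at about (163,300) in the crops, clear of the walls. I'll retreat straight up.

play_rows(claw=[0.2,0.2,0.2,0.2,0.2,0.2], delta_pos=[[0.076,0,-0.1],[0.076,0,-0.1],[0.076,0,-0.1],[0.076,0,-0.1],[0,0,0],[0,0,0]], delta_rot=[[0,0,0],[0,0,0],[0,0,0],[0,0,0],[0,0,0],[0,0,0]])

```text
time: 12.5
ee_pos: [0.4934, -0.3231, 0.1818]
eef_rot: [0.946, -0.042, 0.321, 0.008]
ft_force: [-0.1, -0.5, -0.5]
width: 0.0699
grip_force: 0.0
```

Run:
```python
from h import *
snap("scene","scene5");snap("top","top5")
a=cv2.imread("pics/scene5.png")[130:430,60:460];b=cv2.imread("pics/top5.png")[200:400,400:560]
o=np.zeros((600,800,3),np.uint8);o[:300,:400]=a;o[:500,400:]=cv2.resize(b,(400,500),interpolation=2)
cv2.imwrite("pics/m6.png",o)
```

```text
(no output)
```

View pics/m6.png

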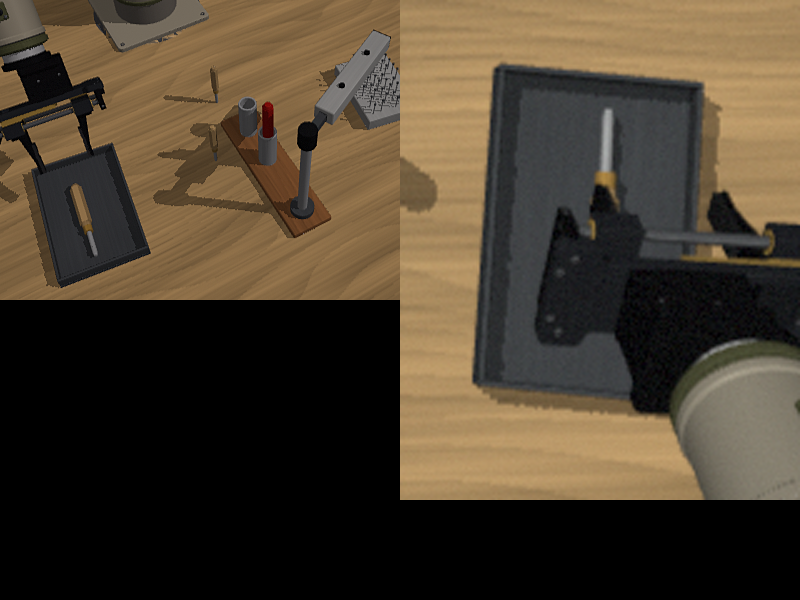

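The burnisher lies flat in the tray at (83,220), the red tool stands in its cup at (267,130), the lamp bar is aside, and the gripper is clear. Handing in.

```bash
python3 -c "
from bench import r
print(r.close_job())"
```

```text
the job is handed in; nothing more can be done
None
```

I handed the job in at about 12.6 s with the lamp bar pushed well aside, the burnisher lying flat inside the tray and the red-handled tool still in its cup; the hand-in call gave no verdict.

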